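# Load the cassette and set the deck's lever to play

## Robot

A 6-joint arm with a two-finger parallel gripper is mounted at the origin on a cart in front of the work surface, level with it; the furniture and walls round the work are solid. World frame = base frame: x ahead of the robot, y to its left, z up, the work surface at z = 0. Lengths are in m, angles in rad, forces in N, time in s.
With the tool pointing down it reaches from about 0.25 to 0.775 m from the base axis. Payload 4 kg.
Tool frame: the origin (TCP) lies where the fingers leave the gripper's body, on its centre line; the fingertips stand 97 mm ahead of it and the grasp point (between the pads) lies 78 mm ahead of it; z points along the fingers, y is the line along which they close (so a half turn about z gives the same grasp; the last joint's range is limited). The gripper opens to 94 mm and grips with 3 to 60 N. Pads are 16 mm wide; open, the fingers measure 119 mm over their backs; the gripper's body (75 mm by 177 mm) begins 78 mm behind the grasp point.
Start: joints at [1.001, 0.087, 1.371, -0, 1.684, -0.103], TCP at [0.248, 0.491, 0.303] pointing down, gripper open.
Joint ranges: [-3.1, 3.1], [-0.76, 2.03], [0.27, 2.55], [-1.08, 4.22], [0.17, 2.65], [-2.57, 2.57]. Speed limits (rad/s): [2.79, 2.79, 3.14, 3.14, 3.14, 3.14].

## Interface

Orientations are given as [roll, pitch, yaw] about the fixed x, y, z axes, in that order (R = Rz(yaw) Ry(pitch) Rx(roll)).
In Python, from bench import robot, eyes gives the robot as it stands. The module is installed in compiled form; this text tells all that it offers.
- The arm moves only by the tool carry_out, never from a script. Its argument "deltas" is a list of rows, each an object of numbers: "dx", "dy", "dz": the shift along the tool's x, y, z each as a share of 0.02 m, from -1 to 1; "wx", "wy", "wz": the turn, a rotation vector about the tool's x, y, z each as a share of 0.12 rad, from -1 to 1; "gripper": the closure in counts, from 0 (fully open) to 255 (shut). In form: [{"dx": .., "dy": .., "dz": .., "wx": .., "wy": .., "wz": .., "gripper": ..}, ...]. A call has 1 to 20 rows; each row shifts and turns the commanded pose from where the row before left it, along the tool's axes as they then stand; what a row does not reach is not made up. A row lasts 1/12 s, in which the tool goes at most 41.7 mm and 7.16 degrees, less where a joint would pass 70% of its speed; a pose out of reach is approached as far as the arm can. A call with a number of a shift or a turn outside -1 to 1 is refused whole. A call with a gripper value outside its range is refused whole. The fingers move at their own pace and stop on an object; the grip force is fixed at half the most. Time passes only in rows, so rows that do not move let the fingers close. It gives the time, the measured TCP pose, the force, the opening and the grip force at its end, in the units of the state.
- robot.get_obs(): the state, without advancing time (a new reading comes with each control period).
- eyes.snapshot(name): name is "scene" or "side" or "wrist"; returns the picture (400x640x3 uint8, red, green, blue); there is no depth.
- eyes.get_calibration(name): a dict with "fovy" (degrees; the focal length in pixels is half the picture's height over the tangent of half this angle, whatever the lens; pixels are square), "cx", "cy" (the principal point, pixels), "k1" (the pictures are not rectified: a ray, as slopes to the right and down, at radius r is drawn at 1 + k1 r^2 times it, then the intrinsics apply), "R" (3x3) and "t" (3): a world point X has camera coordinates R X + t. Camera axes: x right, y down, z forward; pixel columns grow to the right and rows downward; lengths in m; the calibration is good to about 2 mm. A picture is of the moment at which its call begins: read the wrist's pose just before it. get_calibration takes no time and is no camera call; for the wrist camera it gives the pose at the moment of the call.
- robot.close_job(): hands the job in; it is judged then, once.
The state is a dict: "time": time; "joint_positions": joint angles; "qvel": joint speeds; "joint_torque": joint torques, N m; "tool_pos": TCP position; "ee_rot": TCP orientation; "wrist_force": force on the tool from outside, world axes, zero at the start; "wrist_torque": the same for the moment, N m; "width": finger opening in m; "finger_force": force on a finger pad.
Only numpy, scipy, OpenCV 4.12 (cv2) and the standard library are available. Lean on these libraries where they do the work, as an engineer would, in place of code of your own. Each camera call takes 0.05 s, during which the arm holds its last target. There are 200 camera calls.

## Task

Start the tape on the small cassette deck: push the cassette that sticks out of the deck fully home against the stops at the back of its bay, then push the deck's lever away from you, past its first notch, all the way to the far stop, where it stays. Just push with the fingers: the cassette is to slide in, not to be lifted out, and the other things on the desk and on the deck stay where they are.

Things in the scene. Friction and masses are not known exactly. Their poses are not given: they have to be found in the camera images.
- deck: Grey and aluminium cassette deck fixed to the desk, 160 mm deep (x), 200 mm wide (y). Origin at desk level, 95 mm behind its front edge, mid-width; +x is to its rear, +y to the left seen from its front. A tray with the cassette bay, 50 mm high, is on the right, the lever on the left flank. A rear cover (deck x from 25 to 65 mm) is 74 mm high. Top panels beside the bay: 52 mm, their knobs 63 mm.
- cassette: Bare grey compact cassette, loose, 64 mm (its x) by 102 mm (its y) by 12 mm high, 45 g; origin at the centre of its underside; its +x edge, with openings, goes in first. It starts flat on the tray between the bay's rails, 20 to 36 mm short of home, its near edge sticking out towards the deck's front. It slides easily (under 2 N).
- bay_home (a point): Point on the tray top where the cassette's origin lies when home against two hard, rubber-faced stops: deck x -43, y -30, z 50 mm. The bay: two rails along deck x, 15 mm high, 105 mm apart inside, open in front, with lips over the cassette's side edges. In the tray's front edge, on the bay's centre line, a thumb notch 51 mm wide and 29 mm deep gives fingers room 30 mm below the tray top.
- lever_knob (a point): Centre of the lever's black grip, a round bar 15 mm thick and 39 mm long lying along the lever; below it a steel rod 7 mm thick. The lever turns about an axis along deck y, at deck x -20, y 106.5, z 28 mm; this point is 78 mm from that axis and moves in the deck's x-z plane. Moving the lever also raises spindles into the cassette and slides the heads 8 mm towards it.
- play_lever (a joint): Lever angle, rad: 0 at the near stop (leaning 0.55 to the deck's front), about 0.5 near upright in the first notch (a spring detent), 1.10 at the far stop (leaning 0.55 to the rear), play. Grows as the grip is pushed to deck +x. It takes 5 to 8 N at the grip to leave the near stop or the notch; past about 0.3 it springs on into the notch, past about 0.9 to the far stop. Both stops are hard.
- splicing_block: White splicing block, 26 x 115 x 13 mm, loose on the deck's rear cover: leave alone.
- cleaner_bottle: Small brown bottle with white cap, 34 mm across, 88 mm high, loose, standing on the desk to the left of the deck: leave alone.
- marker_pen: Blue and white marker pen, 135 mm long, loose on the desk left of the deck's front: leave alone.
- roll_green: Lower of two stacked rolls of tape, 119 mm across and 13 mm high, loose, left of the deck: leave alone.
- roll_orange: Upper of the two stacked rolls of tape, 119 mm across and 13 mm high: leave alone.
- tape_a: Cassette case, 69 x 108 x 17 mm, loose on the desk behind the deck: leave alone.
- tape_b: Cassette case, 69 x 108 x 17 mm, loose on the desk, left of the pen, near the desk's front edge: leave alone.

How it is judged:
On the way, in this order (a step that is already met when the one before it is completed fails the run):
1. the cassette is fully home in the bay while the lever is still at its near stop (horizontal distance between cassette and bay_home below 0.0035 m and value of joint play_lever below 0.2 rad), for 0.2 s.
2. the lever is at the far stop with the cassette home (value of joint play_lever above 1.04 rad and horizontal distance between cassette and bay_home below 0.004 m), for 0.2 s.
At the end, for the whole second after the job is handed in: The lever rests at its far stop (1.10 rad, within 0.06), the cassette lies flat and at rest in the bay, its origin within 4 mm of the home point, and nothing else has been disturbed (all of step 2 and z of cassette in the frame of bay_home below 0.002 m and angle between the x axis of cassette and the x axis of deck, either way round below 0.05 rad and linear speed of cassette below 0.02 m/s); the robot touches nothing.
It fails at once if the cassette is lifted more than 6 mm off the tray (z of cassette in the frame of bay_home above 0.006 m).
It fails at once if the splicing block is moved more than 15 mm (distance of splicing_block from where it was at the start of the episode above 0.015 m).
It fails at once if the bottle is moved more than 15 mm or tipped (distance of cleaner_bottle from where it was at the start of the episode above 0.015 m or angle between cleaner_bottle's own z axis and vertical above 0.3 rad).
It fails at once if the pen, a roll of tape or a loose case is moved more than 20 mm (distance of any of marker_pen, roll_green, roll_orange, tape_a, tape_b from where it was at the start of the episode above 0.02 m).
It also fails if it takes over 45 s, if anything falls off the work surface, if the arm or the gripper's body presses on something with over 40 N, if the wrist force passes 120 N, or if a joint passes its speed limit or range.

## Working session

There is one attempt and no reset: what is moved stays moved. The work goes in short steps, Python scripts to look and compute and a tool call to move; the robot and the scene stay as the last step left them, time stands still between calls to the robot, and variables do not carry over. Pictures are saved under pics/ and viewed, at most 10 in all, crops included, and the job is handed in when it is done.

Besides the shell and the picture viewer there is one more tool, called after "Request:" as name(argument=value, ...), one argument or row to a line, values as JSON. carry_out: Moves the arm, as the interface text tells. Shift numbers are shares of 0.02 m and turn numbers shares of 0.12 rad, none past 1 either way. Its arguments: {"type":"object","properties":{"deltas":{"type":"array","items":{"type":"object","properties":{"dx":{"type":"number"},"dy":{"type":"number"},"dz":{"type":"number"},"wx":{"type":"number"},"wy":{"type":"number"},"wz":{"type":"number"},"gripper":{"type":"number"}}}}},"required":["deltas"]}

```bash
mkdir -p pics; cat > h.py <<'E'
import numpy as np, cv2
from bench import robot, eyes
def cal(n):
    c=eyes.get_calibration(n); f=200/np.tan(np.radians(c['fovy'])/2)
    K=np.array([[f,0,c['cx']],[0,f,c['cy']],[0,0,1]]); d=np.array([c['k1'],0,0,0.])
    return K,d,np.array(c['R']),np.array(c['t'])
def ray(C,p):
    K,d,R,t=C; u=cv2.undistortPoints(np.array([[p]],float),K,d)[0,0]
    v=R.T@np.array([u[0],u[1],1]); return -R.T@t, v/np.linalg.norm(v)
def onz(C,p,z):
    o,v=ray(C,p); return o+v*(z-o[2])/v[2]
def two(C1,p1,C2,p2):
    o1,v1=ray(C1,p1);o2,v2=ray(C2,p2)
    s=np.linalg.lstsq(np.c_[v1,-v2],o2-o1,rcond=None)[0]
    a,b=o1+s[0]*v1,o2+s[1]*v2; return (a+b)/2,np.linalg.norm(a-b)
def proj(C,X):
    K,d,R,t=C; return cv2.projectPoints(np.array(X,float).reshape(-1,1,3),cv2.Rodrigues(R)[0],t,K,d)[0][:,0]
def snap(n,f):
    im=eyes.snapshot(n); cv2.imwrite('pics/'+f,im[:,:,::-1]); return im
E
python3 - <<'E'
from h import *
for n in ['scene','side','wrist']:
    snap(n,n+'0.png'); C=cal(n); print(n,C[0][0,0],-C[2].T@C[3],C[2][2])
o=robot.get_obs();print(o['tool_pos'],o['ee_rot'],o['time'],o['width'])
E
```

```text
scene 518.0056074440157 [-0.00434382 -0.26706268  1.19907667] [ 0.46645215  0.12087848 -0.87624813]
side 496.56003300422896 [0.47483618 1.01091853 0.54559841] [ 0.09012311 -0.92671776 -0.36479038]
wrist 347.1152438637965 [0.18625126 0.52289332 0.38460967] [ 0.21126433 -0.10733296 -0.97151789]
[0.24737476 0.4909569  0.30179287] [-3.13994362e+00 -1.59865664e-04  2.67483455e+00] 0.15 0.09371721795344215
```

View pics/scene0.png

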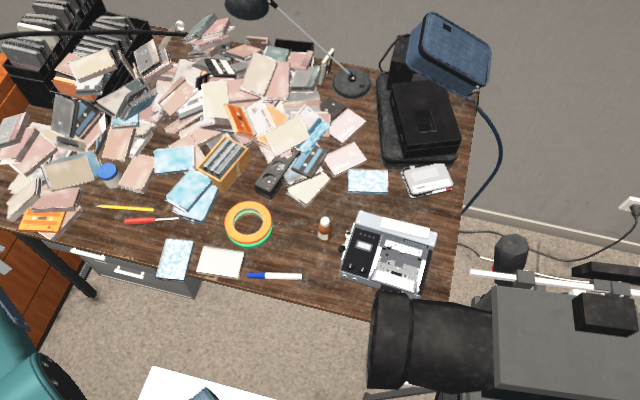

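View pics/side0.png

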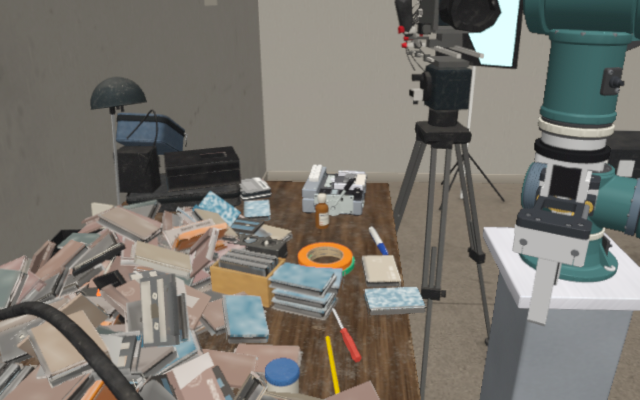

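```bash
python3 - <<'E'
from h import *
a=cv2.imread('pics/scene0.png')[195:315,300:460]; b=cv2.imread('pics/side0.png')[140:260,280:440]
cv2.imwrite('pics/c1.png',cv2.resize(a,None,fx=5,fy=5,interpolation=2)[:600])
cv2.imwrite('pics/c2.png',cv2.resize(b,None,fx=5,fy=5,interpolation=2)[:600])
C=cal('scene')
for p,z in [((388,255),.05),((324,228),.05),((275,275),.01),((248,222),.02)]: print(p,onz(C,p,z))
E
```

```text
(388, 255) [ 0.52371839 -0.3070089   0.05      ]
(324, 228) [ 0.55488018 -0.13996938  0.05      ]
(275, 275) [ 0.41974011 -0.05146776  0.01      ]
(248, 222) [0.5367165  0.05548152 0.02      ]
```

View pics/c1.png

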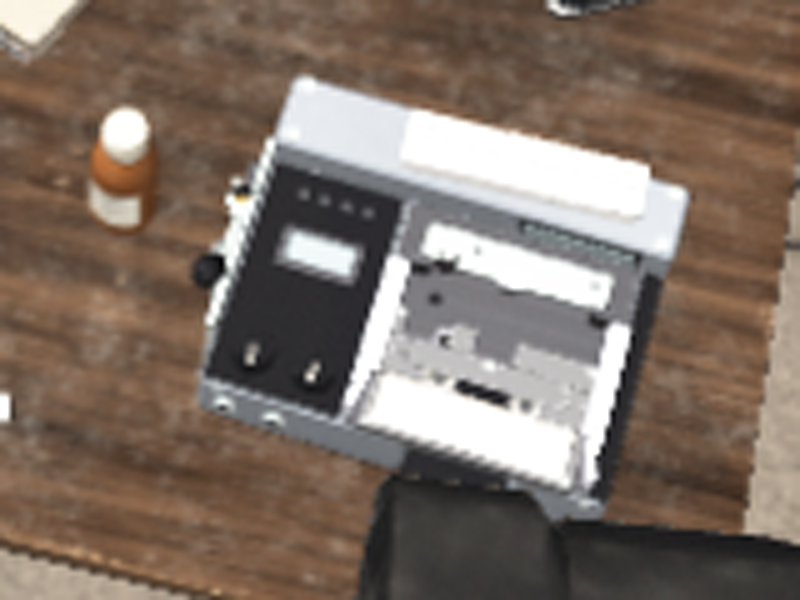

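View pics/c2.png

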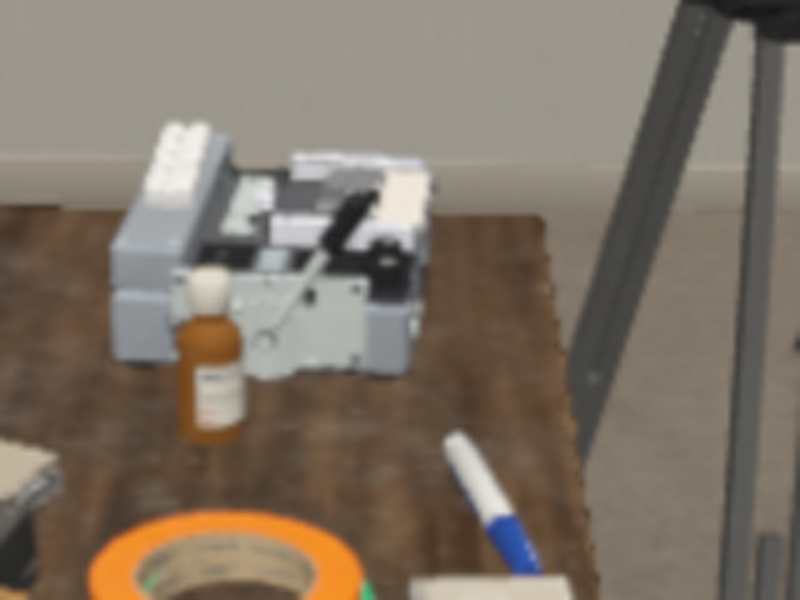

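```bash
python3 - <<'E'
from h import *
C=cal('scene');D=cal('side')
print('lens',two(C,(385,340),D,(470,10)))
print('lens bottom?',two(C,(385,310),D,(450,25)))
f=lambda q:(300+q[0]/5,195+q[1]/5); g=lambda q:(280+q[0]/5,140+q[1]/5)
L=onz(C,f((300,80)),.074);R=onz(C,f((688,190)),.074); print('rear cover corners (deck x=65,y=+-100?)',L,R,np.linalg.norm(L-R))
fl=onz(C,f((205,380)),.052); print('front left',fl)
yaw=np.arctan2(*(L-R)[[1,0]])-np.pi/2; print('yaw',yaw)
c,s=np.cos(yaw),np.sin(yaw);Rz=np.array([[c,-s,0],[s,c,0],[0,0,1]])
O=(L+R)/2-Rz@[.065,0,.074]; print('O',O)
k=two(C,f((208,270)),D,g((350,220)));print('knob',k, Rz.T@(k[0]-O))
for q in [(365,420),(580,490),(340,412),(200,405),(605,510)]:
  print(q,Rz.T@(onz(C,f(q),.062)-O),Rz.T@(onz(C,f(q),.05)-O))
print('bottle',two(C,f((128,125)),D,g((212,290))))
print('tripod leg low', onz(D,(398,232),0),onz(D,(440,130),0))
E
```

```text
lens (array([ 0.19414929, -0.31107339,  0.51726889]), np.float64(0.01100618855884724))
lens bottom? (array([ 0.24400999, -0.30458598,  0.48194717]), np.float64(0.006801772519538816))
rear cover corners (deck x=65,y=+-100?) [ 0.61120387 -0.21699548  0.074     ] [ 0.59982227 -0.41083646  0.074     ] 0.1941748342624983
front left [ 0.45405141 -0.20718051  0.052     ]
yaw -0.05864883354745842
O [ 5.40624829e-01 -3.10105983e-01  6.93889390e-17]
knob (array([ 0.49039749, -0.19806689,  0.09488518]), np.float64(0.0002607253606393092)) [-0.05670817  0.10890237  0.09488518]
(365, 420) [-0.0923342   0.02040999  0.062     ] [-0.08754064  0.02050902  0.05      ]
(580, 490) [-0.09457987 -0.08215352  0.062     ] [-0.08981001 -0.08313688  0.05      ]
(340, 412) [-0.09213319  0.03251057  0.062     ] [-0.08733751  0.0327373   0.05      ]
(200, 405) [-0.10908151  0.09554209  0.062     ] [-0.10446469  0.09643402  0.05      ]
(605, 510) [-0.10038337 -0.09511378  0.062     ] [-0.09567476 -0.09623391  0.05      ]
bottle (array([ 0.56035424, -0.14134206,  0.07841878]), np.float64(0.0049748572988613645))
tripod leg low [ 0.36812687 -0.11619035  0.        ] [ 0.11037399 -1.15180806  0.        ]
```

View pics/wrist0.png

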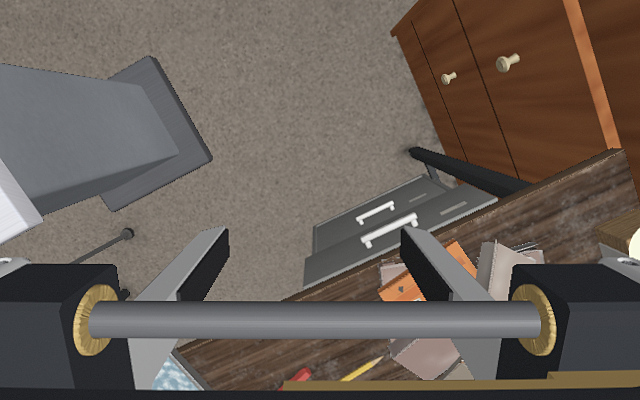

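Request:
carry_out(
  deltas=[
    {"wz":0.97,"gripper":255},
    {"wz":0.97,"gripper":255},
    {"wz":0.97,"gripper":255},
    {"wz":0.97,"gripper":255},
    {"wz":0.97,"gripper":255},
    {"wz":0.97,"gripper":255},
    {"wz":0.97,"gripper":255},
    {"wz":0.97,"gripper":255},
    {"wz":0.97,"gripper":255},
    {"wz":0.97,"gripper":255},
    {"dx":-0.98,"dy":0.32,"gripper":255},
    {"dx":-0.98,"dy":0.32,"gripper":255},
    {"dx":-0.98,"dy":0.32,"gripper":255},
    {"dx":-0.98,"dy":0.32,"gripper":255},
    {"dx":-0.98,"dy":0.32,"gripper":255},
    {"dx":-0.98,"dy":0.32,"gripper":255},
    {"dx":-0.98,"dy":0.32,"gripper":255},
    {"dx":-0.98,"dy":0.32,"gripper":255},
    {"dx":-0.98,"dy":0.32,"gripper":255},
    {"dx":-0.98,"dy":0.32,"gripper":255},
  ],
)

```text
invalid input
```

Request:
carry_out(
  deltas=[
    {"dx":0,"dy":0,"dz":0,"wx":0,"wy":0,"wz":0.97,"gripper":255},
    {"dx":0,"dy":0,"dz":0,"wx":0,"wy":0,"wz":0.97,"gripper":255},
  ],
)

```text
time: 0.32
tool_pos: [0.2474, 0.491, 0.3021]
ee_rot: [-3.141, 0.0, 2.436]
wrist_force: [0.4, -0.3, 1.3]
width: 0.084
finger_force: 0.0
```

Request:
carry_out(
  deltas=[
    {"dx":0,"dy":0,"dz":0,"wx":0,"wy":0,"wz":0.97,"gripper":255},
    {"dx":0,"dy":0,"dz":0,"wx":0,"wy":0,"wz":0.97,"gripper":255},
    {"dx":0,"dy":0,"dz":0,"wx":0,"wy":0,"wz":0.97,"gripper":255},
    {"dx":0,"dy":0,"dz":0,"wx":0,"wy":0,"wz":0.97,"gripper":255},
    {"dx":0,"dy":0,"dz":0,"wx":0,"wy":0,"wz":0.97,"gripper":255},
    {"dx":0,"dy":0,"dz":0,"wx":0,"wy":0,"wz":0.97,"gripper":255},
    {"dx":0,"dy":0,"dz":0,"wx":0,"wy":0,"wz":0.97,"gripper":255},
    {"dx":0,"dy":0,"dz":0,"wx":0,"wy":0,"wz":0.97,"gripper":255},
    {"dx":-0.98,"dy":0.32,"dz":0,"wx":0,"wy":0,"wz":0,"gripper":255},
    {"dx":-0.98,"dy":0.32,"dz":0,"wx":0,"wy":0,"wz":0,"gripper":255},
    {"dx":-0.98,"dy":0.32,"dz":0,"wx":0,"wy":0,"wz":0,"gripper":255},
    {"dx":-0.98,"dy":0.32,"dz":0,"wx":0,"wy":0,"wz":0,"gripper":255},
    {"dx":-0.98,"dy":0.32,"dz":0,"wx":0,"wy":0,"wz":0,"gripper":255},
    {"dx":-0.98,"dy":0.32,"dz":0,"wx":0,"wy":0,"wz":0,"gripper":255},
    {"dx":-0.98,"dy":0.32,"dz":0,"wx":0,"wy":0,"wz":0,"gripper":255},
    {"dx":-0.98,"dy":0.32,"dz":0,"wx":0,"wy":0,"wz":0,"gripper":255},
    {"dx":-0.98,"dy":0.32,"dz":0,"wx":0,"wy":0,"wz":0,"gripper":255},
    {"dx":-0.98,"dy":0.32,"dz":0,"wx":0,"wy":0,"wz":0,"gripper":255},
    {"dx":-0.98,"dy":0.32,"dz":0,"wx":0,"wy":0,"wz":0,"gripper":255},
    {"dx":-0.98,"dy":0.32,"dz":0,"wx":0,"wy":0,"wz":0,"gripper":255},
  ],
)

```text
time: 1.98
tool_pos: [0.31, 0.2507, 0.3024]
ee_rot: [-3.141, 0.0, 1.511]
wrist_force: [0.0, 0.3, -0.2]
width: 0.0006
finger_force: 0.0
```

Request:
carry_out(
  deltas=[
    {"dx":-0.98,"dy":0.32,"dz":0,"wx":0,"wy":0,"wz":0,"gripper":255},
    {"dx":-0.98,"dy":0.32,"dz":0,"wx":0,"wy":0,"wz":0,"gripper":255},
    {"dx":-0.98,"dy":0.32,"dz":0,"wx":0,"wy":0,"wz":0,"gripper":255},
    {"dx":-0.98,"dy":0.32,"dz":0,"wx":0,"wy":0,"wz":0,"gripper":255},
    {"dx":-0.98,"dy":0.32,"dz":0,"wx":0,"wy":0,"wz":0,"gripper":255},
    {"dx":-0.98,"dy":0.32,"dz":0,"wx":0,"wy":0,"wz":0,"gripper":255},
    {"dx":-0.98,"dy":0.32,"dz":0,"wx":0,"wy":0,"wz":0,"gripper":255},
    {"dx":-0.98,"dy":0.32,"dz":0,"wx":0,"wy":0,"wz":0,"gripper":255},
    {"dx":-0.98,"dy":0.32,"dz":0,"wx":0,"wy":0,"wz":0,"gripper":255},
    {"dx":-0.98,"dy":0.32,"dz":0,"wx":0,"wy":0,"wz":0,"gripper":255},
    {"dx":-0.98,"dy":0.32,"dz":0,"wx":0,"wy":0,"wz":0,"gripper":255},
    {"dx":-0.98,"dy":0.32,"dz":0,"wx":0,"wy":0,"wz":0,"gripper":255},
    {"dx":-0.98,"dy":0.32,"dz":0,"wx":0,"wy":0,"wz":0,"gripper":255},
    {"dx":-0.98,"dy":0.32,"dz":0,"wx":0,"wy":0,"wz":0,"gripper":255},
    {"dx":-0.98,"dy":0.32,"dz":0,"wx":0,"wy":0,"wz":0,"gripper":255},
    {"dx":-0.98,"dy":0.32,"dz":0,"wx":0,"wy":0,"wz":0,"gripper":255},
    {"dx":-0.98,"dy":0.32,"dz":0,"wx":0,"wy":0,"wz":0,"gripper":255},
    {"dx":-0.98,"dy":0.32,"dz":0,"wx":0,"wy":0,"wz":0,"gripper":255},
    {"dx":-0.98,"dy":0.32,"dz":0,"wx":0,"wy":0,"wz":0,"gripper":255},
    {"dx":-0.98,"dy":0.32,"dz":0,"wx":0,"wy":0,"wz":0,"gripper":255},
  ],
)

```text
time: 3.65
tool_pos: [0.4143, -0.1482, 0.3023]
ee_rot: [-3.141, -0.0, 1.511]
wrist_force: [-0.5, -0.5, -0.4]
width: 0.0006
finger_force: 0.0
```

Request:
carry_out(
  deltas=[
    {"dx":-0.98,"dy":0.32,"dz":0,"wx":0,"wy":-0.98,"wz":0,"gripper":255},
    {"dx":-0.98,"dy":0.32,"dz":0,"wx":0,"wy":-0.98,"wz":0,"gripper":255},
    {"dx":0,"dy":0,"dz":0,"wx":0,"wy":-0.98,"wz":0,"gripper":255},
    {"dx":0,"dy":0,"dz":0,"wx":0,"wy":0,"wz":0,"gripper":255},
  ],
)

```text
time: 3.98
tool_pos: [0.4247, -0.1857, 0.3036]
ee_rot: [-3.139, 0.354, 1.514]
wrist_force: [-0.5, 1.4, -0.6]
width: 0.0006
finger_force: 0.0
```

```bash
python3 - <<'E'
from h import *
o=robot.get_obs();print(o['tool_pos'],o['ee_rot'],o['time'],o['width'],o['joint_positions'])
snap('wrist','w1.png'); C=cal('wrist'); print(-C[2].T@C[3],C[2])
np.save('w1.npy',np.array(C,dtype=object),allow_pickle=True)
E
```

```text
[ 0.42472941 -0.18572295  0.30364075] [-3.13905624  0.35365761  1.51403624] 3.9833 0.0006353785623232713 [-0.35277061 -0.1545828   1.63436198 -0.33846041  1.55786956 -0.30891459]
[ 0.43008066 -0.09218548  0.35817357] [[ 0.99832896 -0.05775109 -0.0020248 ]
 [-0.04691009 -0.83038911  0.5552057 ]
 [-0.0337451  -0.55418294 -0.83171061]]
```

View pics/w1.png

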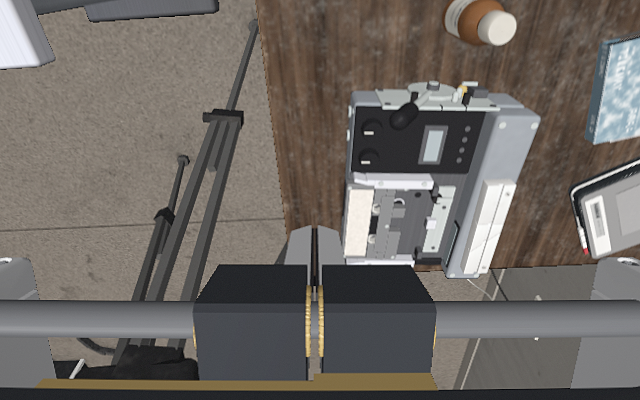

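```bash
python3 - <<'E'
from h import *
b=cv2.imread('pics/w1.png')[75:275,335:545]
cv2.imwrite('pics/c3.png',cv2.resize(b,(630,600),interpolation=2))
E
```

```text
(no output)
```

View pics/c3.png

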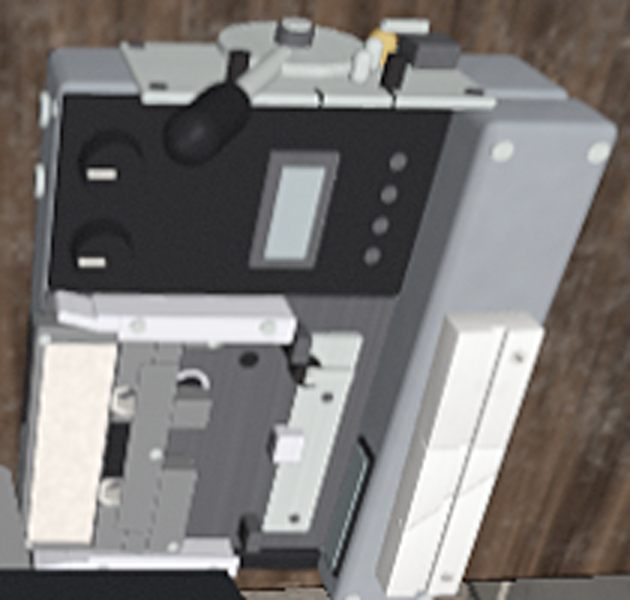

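```bash
python3 - <<'E'
from h import *
C=tuple(np.load('w1.npy',allow_pickle=True)); S=cal('scene');D=cal('side')
f=lambda q:(335+q[0]/3,75+q[1]/3); s=lambda q:(300+q[0]/5,195+q[1]/5); g=lambda q:(280+q[0]/5,140+q[1]/5)
print('knob w-side',two(C,f((208,123)),D,g((350,220)))); print('w-scene',two(C,f((208,123)),S,s((208,270))))
print('cover corner LR',two(C,f((612,125)),S,s((300,80))))
print('cass near-left',two(C,f((38,345)),S,s((368,415))), 'near-right',two(C,f((29,543)),S,s((578,488))))
nl=onz(C,f((38,345)),.062);nr=onz(C,f((29,543)),.062);print(nl,nr,np.linalg.norm(nl-nr))
print('cass far-left',onz(C,f((210,345)),.062))
for n,q,z in [('panel FL',(63,95),.052),('panel FR',(48,292),.052),('cover front-left',(490,105),.074),('cover rl',(615,125),.074),('front L side',(50,60),.05),('cover right front',(330,595),.074),('block',(445,315),.087)]:print(n,onz(C,f(q),z))
E
```

```text
knob w-side (array([ 0.49218857, -0.19266851,  0.09746636]), np.float64(0.004131643850949341))
w-scene (array([ 0.49663719, -0.19778664,  0.08378012]), np.float64(0.002215075676434747))
cover corner LR (array([ 0.62341021, -0.21563377,  0.05743603]), np.float64(0.005630870835266432))
cass near-left (array([ 0.45334761, -0.28492031,  0.0579767 ]), np.float64(0.001423526056655771)) near-right (array([ 0.44917338, -0.38746429,  0.04538904]), np.float64(0.0010741118160438137))
[ 0.45243269 -0.28187804  0.062     ] [ 0.44861032 -0.37213517  0.062     ] 0.0903380259469784
cass far-left [ 0.5103499  -0.28514237  0.062     ]
panel FL [ 0.46112358 -0.19942016  0.052     ]
panel FR [ 0.45664515 -0.26729056  0.052     ]
cover front-left [ 0.57932121 -0.20106074  0.074     ]
cover rl [ 0.61673656 -0.20886555  0.074     ]
front L side [ 0.45738053 -0.18920321  0.05      ]
cover right front [ 0.56343438 -0.39469455  0.074     ]
block [ 0.57414559 -0.26200583  0.087     ]
```

```bash
cat >> h.py <<'E'
from scipy.spatial.transform import Rotation as Ro
def go(tip):
    o=robot.get_obs(); R=Ro.from_euler('xyz',o['ee_rot']).as_matrix(); p=np.array(o['tool_pos'])
    print('tip',p+.097*R[:,2],'tcp',p,'F',np.round(o['wrist_force'],1),'t',o['time'])
    for w in np.atleast_2d(tip): 
        d=R.T@(w-(p+.097*R[:,2]))/.02; print('to',w,'rows of .02:',np.round(d,2)); p=np.array(w)-.097*R[:,2]
E
python3 - <<'E'
from h import *
C=tuple(np.load('w1.npy',allow_pickle=True))
for z in (.1,.2,.25):print(onz(C,(150,360),z))
go([[.410,-.28,.13],[.410,-.328,.040],[.430,-.328,.04]])
E
```

```text
[ 0.18859687 -0.50865761  0.1       ]
[ 0.28213231 -0.34734283  0.2       ]
[ 0.32890003 -0.26668544  0.25      ]
tip [ 0.42258034 -0.21868688  0.21270268] tcp [ 0.42468679 -0.1854924   0.30382177] F [-0.3 -0.6  0.2] t 4.0333
to [ 0.41 -0.28  0.13] rows of .02: [-1.49 -0.44  4.95]
to [ 0.41  -0.328  0.04 ] rows of .02: [-0.71  0.15  5.05]
to [ 0.43  -0.328  0.04 ] rows of .02: [ 0.05  1.   -0.02]
```

Request:
carry_out(
  deltas=[
    {"dx":-0.3,"dy":-0.09,"dz":0.99,"wx":0,"wy":0,"wz":0,"gripper":255},
    {"dx":-0.3,"dy":-0.09,"dz":0.99,"wx":0,"wy":0,"wz":0,"gripper":255},
    {"dx":-0.3,"dy":-0.09,"dz":0.99,"wx":0,"wy":0,"wz":0,"gripper":255},
    {"dx":-0.3,"dy":-0.09,"dz":0.99,"wx":0,"wy":0,"wz":0,"gripper":255},
    {"dx":-0.3,"dy":-0.09,"dz":0.99,"wx":0,"wy":0,"wz":0,"gripper":255},
    {"dx":0,"dy":0,"dz":0,"wx":0,"wy":0,"wz":0,"gripper":255},
  ],
)

```text
time: 4.53
tool_pos: [0.4098, -0.2491, 0.2185]
ee_rot: [-3.135, 0.347, 1.51]
wrist_force: [-1.3, -0.3, 0.0]
width: 0.0003
finger_force: 0.0
```

Request:
carry_out(
  deltas=[
    {"dx":-0.14,"dy":0.03,"dz":0.7,"wx":0,"wy":0,"wz":0,"gripper":255},
    {"dx":-0.14,"dy":0.03,"dz":0.7,"wx":0,"wy":0,"wz":0,"gripper":255},
    {"dx":-0.14,"dy":0.03,"dz":0.7,"wx":0,"wy":0,"wz":0,"gripper":255},
    {"dx":-0.14,"dy":0.03,"dz":0.7,"wx":0,"wy":0,"wz":0,"gripper":255},
    {"dx":-0.14,"dy":0.03,"dz":0.7,"wx":0,"wy":0,"wz":0,"gripper":255},
    {"dx":0,"dy":0,"dz":0.7,"wx":0,"wy":0,"wz":0,"gripper":255},
    {"dx":0,"dy":0,"dz":0.7,"wx":0,"wy":0,"wz":0,"gripper":255},
    {"dx":0,"dy":0,"dz":0,"wx":0,"wy":0,"wz":0,"gripper":255},
  ],
)

```text
time: 5.2
tool_pos: [0.4112, -0.2953, 0.1334]
ee_rot: [-3.138, 0.349, 1.51]
wrist_force: [-0.5, 0.7, 0.3]
width: 0.0002
finger_force: 0.0
```

```bash
python3 - <<'E'
from h import *
go([[.435,-.328,.04],[.4675-.0125,-.328,.04]])
snap('wrist','w2.png'); C=cal('wrist'); np.save('w2.npy',np.array(C,dtype=object),allow_pickle=True)
E
```

```text
tip [ 0.40890875 -0.32831723  0.04224542] tcp [ 0.4112442  -0.29525659  0.13340758] F [-0.5  0.7  0.3] t 5.2
to [ 0.435 -0.328  0.04 ] rows of .02: [0.13 1.3  0.07]
to [ 0.455 -0.328  0.04 ] rows of .02: [ 0.06  1.   -0.02]
```

View pics/w2.png

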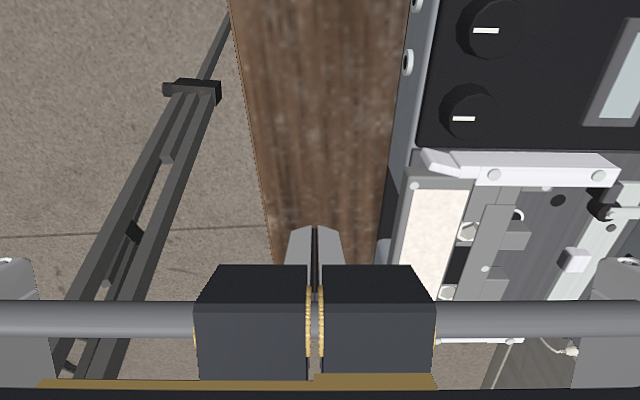

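Request:
carry_out(
  deltas=[
    {"dx":0.02,"dy":0.5,"dz":0.02,"wx":0,"wy":0,"wz":0,"gripper":255},
    {"dx":0.02,"dy":0.5,"dz":0.02,"wx":0,"wy":0,"wz":0,"gripper":255},
    {"dx":0.02,"dy":0.3,"dz":0.02,"wx":0,"wy":0,"wz":0,"gripper":255},
    {"dx":0.02,"dy":0.2,"dz":0,"wx":0,"wy":0,"wz":0,"gripper":255},
    {"dx":0.02,"dy":0.2,"dz":0,"wx":0,"wy":0,"wz":0,"gripper":255},
    {"dx":0,"dy":0,"dz":0,"wx":0,"wy":0,"wz":0,"gripper":255},
  ],
)

```text
time: 5.75
tool_pos: [0.4474, -0.2962, 0.1338]
ee_rot: [3.141, 0.353, 1.511]
wrist_force: [-0.0, -0.7, -0.2]
width: 0.0004
finger_force: 0.0
```

Request:
carry_out(
  deltas=[
    {"dx":0.02,"dy":0.15,"dz":0,"wx":0,"wy":0,"wz":0,"gripper":255},
    {"dx":0.0,"dy":0.15,"dz":0,"wx":0,"wy":0,"wz":0,"gripper":255},
    {"dx":0.02,"dy":0.15,"dz":0,"wx":0,"wy":0,"wz":0,"gripper":255},
    {"dx":0,"dy":0,"dz":0,"wx":0,"wy":0,"wz":0,"gripper":255},
  ],
)

```text
time: 6.08
tool_pos: [0.4558, -0.2961, 0.1332]
ee_rot: [3.141, 0.353, 1.511]
wrist_force: [-0.0, -0.1, 0.4]
width: 0.0003
finger_force: 0.0
```

Request:
carry_out(
  deltas=[
    {"dx":0.01,"dy":0.1,"dz":0,"wx":0,"wy":0,"wz":0,"gripper":255},
    {"dx":0.0,"dy":0.1,"dz":0,"wx":0,"wy":0,"wz":0,"gripper":255},
    {"dx":0,"dy":0,"dz":0,"wx":0,"wy":0,"wz":0,"gripper":255},
  ],
)

```text
time: 6.33
tool_pos: [0.4596, -0.2962, 0.1331]
ee_rot: [3.141, 0.353, 1.511]
wrist_force: [-0.3, 0.3, 0.1]
width: 0.0006
finger_force: 0.0
```

```bash
python3 - <<'E'
from h import *
go([[.46,-.328,.04]])
snap('wrist','w3.png'); C=cal('wrist'); np.save('w3.npy',np.array(C,dtype=object),allow_pickle=True)
E
```

```text
tip [ 0.45766337 -0.32962536  0.04207523] tcp [ 0.45962372 -0.29618168  0.13310642] F [-0.3  0.3  0.1] t 6.3333
to [ 0.46  -0.328  0.04 ] rows of .02: [0.12 0.11 0.07]
```

View pics/w3.png

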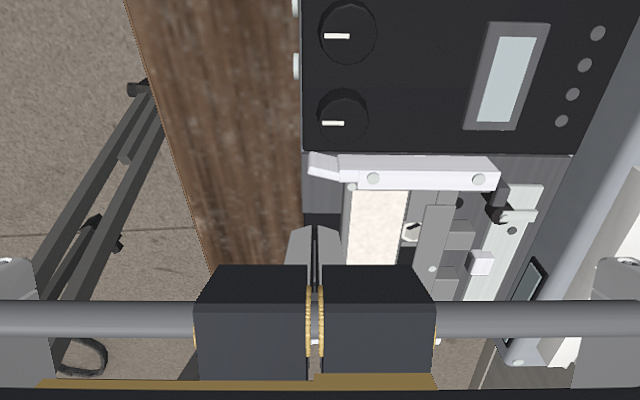

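Request:
carry_out(
  deltas=[
    {"dx":0.01,"dy":0.1,"dz":0,"wx":0,"wy":0,"wz":0,"gripper":255},
    {"dx":0.0,"dy":0,"dz":0,"wx":0,"wy":0,"wz":0,"gripper":255},
  ],
)

```text
time: 6.55
tool_pos: [0.4606, -0.2961, 0.133]
ee_rot: [-3.139, 0.353, 1.511]
wrist_force: [-3.7, 0.1, 2.7]
width: 0.0006
finger_force: 1.9
```

Request:
carry_out(
  deltas=[
    {"dx":0.0,"dy":0.1,"dz":0,"wx":0,"wy":0,"wz":0,"gripper":255},
    {"dx":0.0,"dy":0,"dz":0,"wx":0,"wy":0,"wz":0,"gripper":255},
  ],
)

```text
time: 6.72
tool_pos: [0.4611, -0.2961, 0.133]
ee_rot: [-3.135, 0.352, 1.511]
wrist_force: [-9.1, 3.1, 5.5]
width: 0.0007
finger_force: 4.7
```

Request:
carry_out(
  deltas=[
    {"dx":0.0,"dy":0.07,"dz":0,"wx":0,"wy":0,"wz":0,"gripper":255},
    {"dx":0.0,"dy":0,"dz":0,"wx":0,"wy":0,"wz":0,"gripper":255},
  ],
)

```text
time: 6.88
tool_pos: [0.4613, -0.2961, 0.133]
ee_rot: [-3.131, 0.352, 1.511]
wrist_force: [-13.6, 3.9, 8.5]
width: 0.0005
finger_force: 6.4
```

```bash
python3 - <<'E'
from h import *
im=snap('wrist','w4.png'); C=cal('wrist'); np.save('w4.npy',np.array(C,dtype=object),allow_pickle=True)
C3=tuple(np.load('w3.npy',allow_pickle=True))
print('w3 near',onz(C3,(347,192),.062),'stop',onz(C3,(487,195),.056),onz(C3,(487,195),.062))
a=cv2.imread('pics/w3.png'); b=cv2.imread('pics/w4.png')
for r in (200,230):
  for n,i in (('w3',a),('w4',b)):
    g=cv2.cvtColor(i,6)[r-1:r+2].mean(0); d=np.diff(g); k=[(int(c),int(d[c])) for c in range(335,560) if abs(d[c])>18]; print(r,n,k)
E
```

```text
w3 near [ 0.47429753 -0.28439683  0.062     ] stop [ 0.53840978 -0.29380343  0.056     ] [ 0.53505353 -0.2896362   0.062     ]
200 w3 [(341, -29), (343, 36), (344, 19), (350, 40), (351, 54), (405, -27), (406, -99), (409, 41), (435, -25), (455, -52), (456, -58), (462, 40), (484, -47), (485, -30), (493, 24), (506, 96), (507, 36), (537, -59), (538, -64)]
200 w4 [(342, 35), (343, 33), (350, 67), (351, 42), (405, -61), (406, -44), (407, -26), (408, 18), (409, 35), (436, 19), (455, -51), (456, -61), (460, 28), (461, 26), (482, -35), (483, -42), (488, 19), (492, 23), (505, 95), (506, 25), (537, -69), (538, -46)]
230 w3 [(335, -18), (336, -19), (337, -22), (339, 18), (340, 21), (341, 36), (348, 71), (349, 43), (399, -27), (400, -108), (401, 65), (402, 52), (404, -22), (405, -34), (407, -18), (419, -40), (448, -27), (488, 54), (489, 28), (506, -69), (507, -71), (508, 27), (516, 116), (523, -25), (524, -94)]
230 w4 [(335, -20), (336, -19), (337, -20), (339, 21), (340, 29), (341, 32), (347, 56), (348, 50), (399, -37), (400, -94), (401, 78), (402, 45), (404, -26), (405, -35), (407, -30), (408, -20), (410, 27), (411, 28), (418, -25), (419, -36), (448, -30), (487, 42), (488, 51), (505, -30), (506, -73), (507, -24), (514, 20), (515, 89), (523, -34), (524, -86)]
```

Request:
carry_out(
  deltas=[
    {"dx":0.0,"dy":-0.2,"dz":0,"wx":0,"wy":0,"wz":0,"gripper":255},
    {"dx":0.0,"dy":-0.5,"dz":0,"wx":0,"wy":0,"wz":0,"gripper":255},
    {"dx":0.0,"dy":-1,"dz":0,"wx":0,"wy":0,"wz":0,"gripper":255},
    {"dx":0.0,"dy":-1,"dz":0,"wx":0,"wy":0,"wz":0,"gripper":255},
    {"dx":0.0,"dy":0,"dz":-1,"wx":0,"wy":0,"wz":0,"gripper":255},
    {"dx":0.0,"dy":0,"dz":-1,"wx":0,"wy":0,"wz":0,"gripper":255},
    {"dx":0.0,"dy":0,"dz":-1,"wx":0,"wy":0,"wz":0,"gripper":255},
    {"dx":0.0,"dy":0,"dz":-1,"wx":0,"wy":0,"wz":0,"gripper":255},
    {"dx":0.0,"dy":0,"dz":-1,"wx":0,"wy":0,"wz":0,"gripper":255},
    {"dx":0.0,"dy":0,"dz":-1,"wx":0,"wy":0,"wz":0,"gripper":255},
    {"dx":0.0,"dy":0,"dz":0,"wx":0,"wy":0,"wz":0,"gripper":255},
  ],
)

```text
time: 7.85
tool_pos: [0.4149, -0.2518, 0.2504]
ee_rot: [3.132, 0.357, 1.509]
wrist_force: [0.3, -0.1, 0.5]
width: 0.0004
finger_force: 0.0
```

```bash
python3 - <<'E'
from h import *
go([[.45,-.17,.2]])
im=snap('wrist','w5.png'); C=cal('wrist'); np.save('w5.npy',np.array(C,dtype=object),allow_pickle=True)
O=np.array([.544,-.308,0]);Rz=Ro.from_euler('z',-.055).as_matrix()
P=proj(C,[O+Rz@p for p in ([-.075,.02,.062],[-.011,.02,.062],[-.061,.109,.095])]);print(P)
x0,y0=int(P[0][0])-50,int(min(P[:,1]))-30; x0=max(0,min(x0,440));y0=max(0,min(y0,250))
b=im[y0:y0+150,x0:x0+200,::-1]; cv2.imwrite('pics/c5.png',cv2.resize(b,(800,600),interpolation=2)); print(x0,y0)
E
```

```text
tip [ 0.41373191 -0.2856264   0.15946525] tcp [ 0.41489529 -0.25177478  0.25035922] F [ 0.3 -0.1  0.5] t 7.85
to [ 0.45 -0.17  0.2 ] rows of .02: [ 4.8   1.49 -3.94]
[[387.67176243 155.27126831]
 [469.97311471 154.86817266]
 [441.82125303  38.17337418]]
337 8
```

View pics/c5.png

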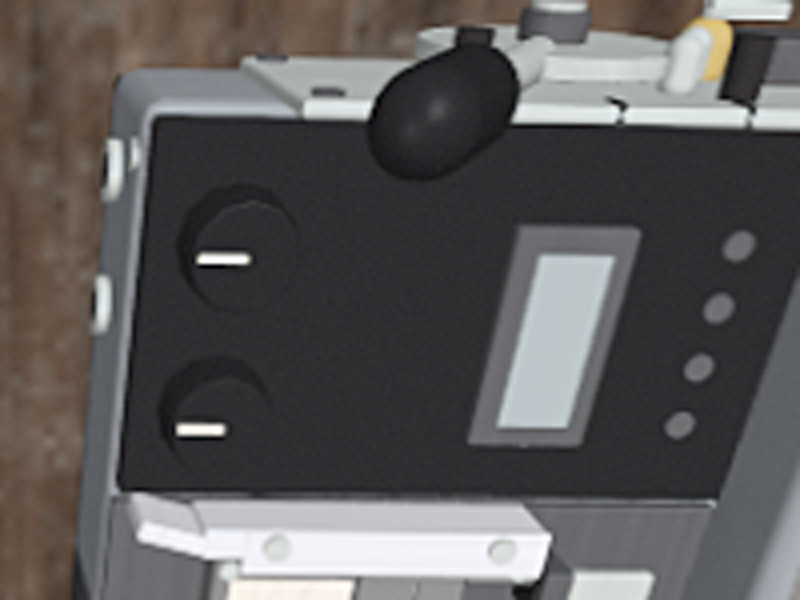

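```bash
python3 - <<'E'
from h import *
C=tuple(np.load('w5.npy',allow_pickle=True))
f=lambda q:(337+q[0]/4,8+q[1]/4)
Rz=Ro.from_euler('z',-.055).as_matrix()
k=onz(C,f((445,108)),.0945);e=onz(C,f((225,585)),.062);fl=onz(C,f((152,118)),.052);fr=onz(C,f((120,488)),.052);dr=onz(C,f((715,500)),.052)
print(k,e,fl,fr,'yaw',np.arctan2(*(fl-fr)[:2]),'along x', Rz.T@(e-k), Rz.T@(e-fl),Rz.T@(e-dr))
W=cal('scene'); im=eyes.snapshot('scene'); cv2.imwrite('pics/s1.png',im[:,:,::-1])
g=cv2.cvtColor(cv2.imread('pics/w5.png'),6)
for r in (155,165,175): d=np.diff(g[r-1:r+2].mean(0)); print(r,[(c,int(d[c])) for c in range(360,520) if abs(d[c])>22])
go([[.445,-.20,.17]])
E
```

```text
[ 0.4925901 -0.1944532  0.0945   ] [ 0.47446679 -0.28328813  0.062     ] [ 0.45889801 -0.20073431  0.052     ] [ 0.45516135 -0.26638583  0.052     ] yaw 0.056855124223607334 along x [-0.01321245 -0.08969688 -0.0325    ] [ 0.02008341 -0.08157313  0.01      ] [-0.09629044 -0.01289604  0.01      ]
155 [(388, 29), (389, 37), (393, 72), (394, 33), (423, -22), (424, -80), (425, -30), (426, 30), (452, -27), (464, -55), (472, 33), (478, 41), (479, 66), (498, -48), (499, -64)]
165 [(360, 31), (361, 35), (387, 38), (388, 30), (391, 51), (392, 47), (421, -27), (422, -87), (424, 28), (450, -54), (466, -51), (467, -45), (476, 76), (482, 26), (495, -26), (496, -55)]
175 [(385, 24), (386, 38), (390, 65), (391, 27), (419, -39), (421, 35), (422, -27), (423, -72), (424, -30), (425, -25), (429, 37), (430, 25), (431, 23), (447, -28), (470, 81), (471, 23), (491, -45), (492, -72)]
tip [ 0.4117298  -0.28522848  0.15502949] tcp [ 0.41351337 -0.251696    0.24603164] F [ 0.   0.5 -0.6] t 7.95
to [ 0.445 -0.2    0.17 ] rows of .02: [ 3.83  1.41 -2.21]
```

Request:
carry_out(
  deltas=[
    {"dx":0,"dy":0,"dz":0,"wx":0,"wy":0.98,"wz":0,"gripper":255},
    {"dx":0,"dy":0,"dz":0,"wx":0,"wy":0.98,"wz":0,"gripper":255},
    {"dx":0,"dy":0,"dz":0,"wx":0,"wy":0.98,"wz":0,"gripper":255},
    {"dx":1,"dy":0.38,"dz":0,"wx":0,"wy":0,"wz":0,"gripper":255},
    {"dx":1,"dy":0.38,"dz":0,"wx":0,"wy":0,"wz":0,"gripper":255},
    {"dx":1,"dy":0.38,"dz":0,"wx":0,"wy":0,"wz":0,"gripper":255},
    {"dx":0,"dy":0,"dz":0,"wx":0,"wy":0,"wz":0,"gripper":255},
  ],
)

```text
time: 8.53
tool_pos: [0.4398, -0.1912, 0.2432]
ee_rot: [-3.139, -0.003, 1.512]
wrist_force: [-0.1, 0.8, -0.4]
width: 0.0005
finger_force: 0.0
```

```bash
python3 - <<'E'
from h import *
go([[.44,-.192,.13],[.44,-.192,.084],[.46,-.1931,.084]]); print(robot.get_obs()['ee_rot'])
E
```

```text
tip [ 0.43959107 -0.19088075  0.14624831] tcp [ 0.43980007 -0.19123055  0.24324746] F [-0.1  0.8 -0.4] t 8.5333
to [ 0.44  -0.192  0.13 ] rows of .02: [-0.06  0.03  0.81]
to [ 0.44  -0.192  0.084] rows of .02: [-0.01  0.01  2.3 ]
to [ 0.46   -0.1931  0.084 ] rows of .02: [ 0.  1. -0.]
[-3.13923141 -0.0034745   1.51246782]
```

Request:
carry_out(
  deltas=[
    {"dx":-0.05,"dy":0,"dz":0.8,"wx":0,"wy":0,"wz":0,"gripper":255},
    {"dx":0,"dy":0,"dz":0.8,"wx":0,"wy":0,"wz":0,"gripper":255},
    {"dx":0,"dy":0,"dz":0.8,"wx":0,"wy":0,"wz":0,"gripper":255},
    {"dx":0,"dy":0,"dz":0.7,"wx":0,"wy":0,"wz":0,"gripper":255},
    {"dx":0,"dy":0.4,"dz":0,"wx":0,"wy":0,"wz":0,"gripper":255},
    {"dx":0,"dy":0.4,"dz":0,"wx":0,"wy":0,"wz":0,"gripper":255},
    {"dx":0,"dy":0.4,"dz":0,"wx":0,"wy":0,"wz":0,"gripper":255},
    {"dx":0,"dy":0.3,"dz":0,"wx":0,"wy":0,"wz":0,"gripper":255},
  ],
)

```text
time: 9.2
tool_pos: [0.4705, -0.1965, 0.1846]
ee_rot: [-3.141, 0.001, 1.511]
wrist_force: [-7.7, 0.8, 5.9]
width: 0.0002
finger_force: 3.9
```

Request:
carry_out(
  deltas=[
    {"dx":0,"dy":0.3,"dz":0,"wx":0,"wy":0,"wz":0,"gripper":255},
    {"dx":0,"dy":0.3,"dz":0,"wx":0,"wy":0,"wz":0,"gripper":255},
  ],
)

```text
time: 9.37
tool_pos: [0.4807, -0.1972, 0.1855]
ee_rot: [-3.137, 0.001, 1.511]
wrist_force: [-4.9, 0.7, 5.5]
width: 0.0005
finger_force: 3.1
```

Request:
carry_out(
  deltas=[
    {"dx":0,"dy":0.3,"dz":0,"wx":0,"wy":0,"wz":0,"gripper":255},
    {"dx":0,"dy":0.3,"dz":0,"wx":0,"wy":0,"wz":0,"gripper":255},
  ],
)

```text
time: 9.53
tool_pos: [0.4947, -0.1978, 0.1849]
ee_rot: [3.14, 0.001, 1.511]
wrist_force: [-0.4, 0.5, -0.8]
width: 0.0007
finger_force: 0.0
```

Request:
carry_out(
  deltas=[
    {"dx":0,"dy":0.3,"dz":0,"wx":0,"wy":0,"wz":0,"gripper":255},
    {"dx":0,"dy":0.3,"dz":0,"wx":0,"wy":0,"wz":0,"gripper":255},
    {"dx":0,"dy":0.3,"dz":0,"wx":0,"wy":0,"wz":0,"gripper":255},
    {"dx":0,"dy":0.3,"dz":0,"wx":0,"wy":0,"wz":0,"gripper":255},
  ],
)

```text
time: 9.87
tool_pos: [0.5181, -0.1988, 0.1836]
ee_rot: [-3.141, -0.0, 1.511]
wrist_force: [-0.3, 0.0, 1.5]
width: 0.0005
finger_force: 0.5
```

Request:
carry_out(
  deltas=[
    {"dx":0,"dy":0.3,"dz":0,"wx":0,"wy":0,"wz":0,"gripper":255},
    {"dx":0,"dy":0.3,"dz":0,"wx":0,"wy":0,"wz":0,"gripper":255},
    {"dx":0,"dy":0.3,"dz":0,"wx":0,"wy":0,"wz":0,"gripper":255},
  ],
)

```text
time: 10.12
tool_pos: [0.535, -0.1999, 0.183]
ee_rot: [-3.138, -0.0, 1.511]
wrist_force: [-2.8, -0.7, -1.0]
width: 0.0003
finger_force: 1.0
```

Request:
carry_out(
  deltas=[
    {"dx":0,"dy":0.3,"dz":0,"wx":0,"wy":0,"wz":0,"gripper":255},
    {"dx":0,"dy":0,"dz":0,"wx":0,"wy":0,"wz":0,"gripper":255},
  ],
)

```text
time: 10.28
tool_pos: [0.5429, -0.2003, 0.1835]
ee_rot: [3.139, -0.0, 1.511]
wrist_force: [-0.0, -0.2, 0.5]
width: 0.0009
finger_force: 0.0
```

Request:
carry_out(
  deltas=[
    {"dx":0,"dy":0.15,"dz":0,"wx":0,"wy":0,"wz":0,"gripper":255},
    {"dx":0,"dy":0.15,"dz":0,"wx":0,"wy":0,"wz":0,"gripper":255},
    {"dx":0,"dy":0,"dz":0,"wx":0,"wy":0,"wz":0,"gripper":255},
  ],
)

```text
time: 10.53
tool_pos: [0.5481, -0.2006, 0.1839]
ee_rot: [3.14, 0.0, 1.511]
wrist_force: [0.6, -0.9, 1.1]
width: 0.0003
finger_force: 0.0
```

Request:
carry_out(
  deltas=[
    {"dx":0,"dy":0.15,"dz":0,"wx":0,"wy":0,"wz":0,"gripper":255},
    {"dx":0,"dy":0,"dz":0,"wx":0,"wy":0,"wz":0,"gripper":255},
  ],
)

```text
time: 10.7
tool_pos: [0.5508, -0.2008, 0.1838]
ee_rot: [3.141, -0.0, 1.511]
wrist_force: [-0.7, 0.1, -0.6]
width: 0.0008
finger_force: 0.0
```

Request:
carry_out(
  deltas=[
    {"dx":0,"dy":0.12,"dz":0,"wx":0,"wy":0,"wz":0,"gripper":255},
    {"dx":0,"dy":0,"dz":0,"wx":0,"wy":0,"wz":0,"gripper":255},
  ],
)

```text
time: 10.87
tool_pos: [0.5531, -0.201, 0.1837]
ee_rot: [3.141, -0.0, 1.511]
wrist_force: [-0.6, 0.4, 0.6]
width: 0.0003
finger_force: 0.0
```

Request:
carry_out(
  deltas=[
    {"dx":0,"dy":0.12,"dz":0,"wx":0,"wy":0,"wz":0,"gripper":255},
    {"dx":0,"dy":0,"dz":0,"wx":0,"wy":0,"wz":0,"gripper":255},
  ],
)

```text
time: 11.03
tool_pos: [0.5554, -0.2011, 0.1837]
ee_rot: [3.141, -0.0, 1.511]
wrist_force: [0.2, -0.5, 0.6]
width: 0.0006
finger_force: 0.0
```

Request:
carry_out(
  deltas=[
    {"dx":0,"dy":-1,"dz":0,"wx":0,"wy":0,"wz":0,"gripper":255},
    {"dx":0,"dy":-1,"dz":0,"wx":0,"wy":0,"wz":0,"gripper":255},
    {"dx":0,"dy":-1,"dz":0,"wx":0,"wy":0,"wz":0,"gripper":255},
    {"dx":0,"dy":-1,"dz":0,"wx":0,"wy":0,"wz":0,"gripper":255},
    {"dx":0,"dy":-1,"dz":-1,"wx":0,"wy":0,"wz":0,"gripper":255},
    {"dx":0,"dy":-1,"dz":-1,"wx":0,"wy":0,"wz":0,"gripper":255},
    {"dx":0,"dy":0,"dz":-1,"wx":0,"wy":0,"wz":0,"gripper":255},
    {"dx":0,"dy":0,"dz":-1,"wx":0,"wy":0,"wz":0,"gripper":255},
    {"dx":0,"dy":0,"dz":-1,"wx":0,"wy":0,"wz":0,"gripper":255},
    {"dx":0,"dy":0,"dz":0,"wx":0,"wy":0,"wz":0,"gripper":255},
    {"dx":0,"dy":0,"dz":0,"wx":0,"wy":0,"wz":0,"gripper":255},
  ],
)

```text
time: 11.95
tool_pos: [0.4357, -0.1941, 0.2847]
ee_rot: [3.139, 0.001, 1.511]
wrist_force: [0.3, 0.5, -0.5]
width: 0.0005
finger_force: 0.0
```

```bash
python3 - <<'E'
from h import *
o=robot.get_obs(); print(o['tool_pos'],o['wrist_force'])
O=np.array([.547,-.308,0]);Rz=Ro.from_euler('z',-.057).as_matrix()
old=cv2.imread('pics/side0.png'); im=snap('side','side1.png'); snap('scene','s2.png'); snap('wrist','w6.png')
new=cv2.imread('pics/side1.png'); D=cal('side');W=cal('wrist')
np.save('w6.npy',np.array(W,dtype=object),allow_pickle=True)
for a in (-.55,-.05,.1,.55):
  X=O+Rz@np.array([-.02+.078*np.sin(a),.1065,.028+.078*np.cos(a)]); print(a,'side',proj(D,X)[0],'wrist',proj(W,X)[0])
def blobs(img,x0,y0,x1,y1,th=40):
  m=(img[y0:y1,x0:x1].max(2)<th).astype(np.uint8); n,l,s,c=cv2.connectedComponentsWithStats(m); return [(s[i,4],np.round(c[i]+[x0,y0],1)) for i in range(1,n) if s[i,4]>8]
print('old',blobs(old,300,160,375,225)); print('new',blobs(new,300,160,375,225))
d=cv2.absdiff(old,new).max(2)[160:225,300:375]>60
n,l,s,c=cv2.connectedComponentsWithStats(d.astype(np.uint8)); print('diff',[(s[i],np.round(c[i]+[300,160],1)) for i in range(1,n) if s[i,4]>8])
E
```

```text
[ 0.4357384  -0.19413862  0.28468097] [ 0.30065966  0.52179657 -0.53904038]
-0.55 side [349.18110294 184.08560032] wrist [386.5729095  204.28155268]
-0.05 side [335.03078571 179.43684373] wrist [437.10617533 207.86868277]
0.1 side [330.55132689 179.38116272] wrist [451.99730185 207.72270908]
0.55 side [318.01192555 182.92632378] wrist [487.36324795 203.98146068]
old [(np.int32(21), array([348.2, 185.4])), (np.int32(18), array([356.3, 194.7]))]
new [(np.int32(17), array([356.6, 194.8]))]
diff [(array([25, 15,  5, 12, 28], dtype=int32), array([327.1, 180.6])), (array([ 41,  14,  16,  21, 131], dtype=int32), array([349.2, 182.4])), (array([57, 15,  9, 10, 71], dtype=int32), array([361.1, 179.5])), (array([13, 17,  7, 11, 52], dtype=int32), array([316.3, 181.6])), (array([35, 16,  3,  5, 12], dtype=int32), array([335.8, 178.1])), (array([21, 29,  5,  5, 16], dtype=int32), array([322.8, 190.9]))]
```

```bash
python3 - <<'E'
from h import *
W=tuple(np.load('w6.npy',allow_pickle=True));C5=tuple(np.load('w5.npy',allow_pickle=True))
im=cv2.imread('pics/w6.png');i5=cv2.imread('pics/w5.png')
g=cv2.cvtColor(im,6)
m=(im.max(2)<40).astype(np.uint8); 
print('near knob dark frac',m[195:212,478:496].mean())
for y in (-.286,-.29,-.295):
  for n,C,i in (('w5',C5,i5),('w6',W,im)):
    P=proj(C,[[.474,y,.062],[.436,y,.062],[.56,y,.062]]); r=int(round(P[0,1])); print(y,n,np.round(P[0]))
    if not 3<r<396: continue
    d=np.diff(cv2.cvtColor(i,6)[r-1:r+2].mean(0)); cs=[c for c in range(int(P[1,0]),min(int(P[2,0]),638)) if abs(d[c])>22]
    print([(round(float(onz(C,(c+.5,r),.062)[0]),4),int(d[c])) for c in cs])
# others: scene diff away from deck/arm
a=cv2.imread('pics/scene0.png');b=cv2.imread('pics/s2.png')
d=(cv2.absdiff(a,b).max(2)>60).astype(np.uint8);n,l,s,c=cv2.connectedComponentsWithStats(d);print([tuple(map(int,s[k])) for k in range(1,n) if s[k,4]>30])
E
```

```text
near knob dark frac 0.4150326797385621
-0.286 w5 [392. 157.]
[(0.4477, 26), (0.4485, 38), (0.45, -26), (0.4709, 38), (0.4717, 33), (0.474, 25), (0.4748, 59), (0.4981, -44), (0.4989, -91), (0.4997, 23), (0.52, -36), (0.5302, -30), (0.531, -34), (0.5357, 33), (0.5412, 75), (0.542, 26), (0.5561, -36), (0.5569, -66)]
-0.286 w6 [362. 285.]
[(0.4358, -61), (0.4368, -42), (0.5324, 32), (0.5333, -26), (0.5343, -27), (0.5381, 46), (0.5429, 34), (0.5439, 83), (0.5525, -104), (0.5535, -26)]
-0.29 w5 [392. 162.]
[(0.4704, 30), (0.4712, 37), (0.4743, 71), (0.4751, 30), (0.4979, -47), (0.4986, -92), (0.4994, 28), (0.5199, -56), (0.5207, -59), (0.5231, 47), (0.5334, -53), (0.5357, 27), (0.5413, -32), (0.5429, 25), (0.5437, 63), (0.5445, 67), (0.5452, 26), (0.5556, -23), (0.5564, -65), (0.5572, -30)]
-0.29 w6 [362. 289.]
[(0.4366, -96), (0.543, 89), (0.544, 29), (0.5517, -42), (0.5526, -77)]
-0.295 w5 [392. 168.]
[(0.4699, 25), (0.4707, 37), (0.4739, 69), (0.4747, 34), (0.4977, -62), (0.4985, -67), (0.4993, 33), (0.52, -31), (0.5344, -27), (0.5352, -40), (0.5368, 27), (0.54, 27), (0.5408, 76), (0.5416, 50), (0.5568, -52), (0.5576, -51)]
-0.295 w6 [362. 294.]
[(0.4363, -100), (0.5383, 81), (0.5393, 98), (0.5518, -104)]
[(24, 121, 364, 279, 29310), (385, 240, 38, 13, 109), (374, 246, 48, 34, 689), (0, 260, 12, 15, 112), (307, 262, 36, 14, 137), (372, 271, 43, 21, 415), (0, 279, 33, 35, 476), (32, 375, 7, 9, 37), (189, 387, 30, 13, 210)]
```

Request:
carry_out(
  deltas=[
    {"dx":0,"dy":0,"dz":0,"wx":0,"wy":-0.98,"wz":0,"gripper":255},
    {"dx":0,"dy":0,"dz":0,"wx":0,"wy":-0.98,"wz":0,"gripper":255},
    {"dx":0,"dy":0,"dz":0,"wx":0,"wy":-0.98,"wz":0,"gripper":255},
    {"dx":-0.75,"dy":-0.3,"dz":0.86,"wx":0,"wy":0,"wz":0,"gripper":255},
    {"dx":-0.75,"dy":-0.3,"dz":0.86,"wx":0,"wy":0,"wz":0,"gripper":255},
    {"dx":-0.75,"dy":-0.3,"dz":0.86,"wx":0,"wy":0,"wz":0,"gripper":255},
    {"dx":0,"dy":0,"dz":0,"wx":0,"wy":0,"wz":0,"gripper":255},
    {"dx":0,"dy":0,"dz":0,"wx":0,"wy":0,"wz":0,"gripper":255},
  ],
)

```text
time: 12.77
tool_pos: [0.4129, -0.2526, 0.2484]
ee_rot: [-3.137, 0.35, 1.511]
wrist_force: [0.4, 0.6, 0.3]
width: 0.0006
finger_force: 0.0
```

```bash
python3 - <<'E'
from h import *
go([[.44,-.28,.16]])
snap('wrist','w7.png');W=cal('wrist');C5=tuple(np.load('w5.npy',allow_pickle=True))
im=cv2.imread('pics/w7.png');i5=cv2.imread('pics/w5.png')
for y in (-.286,-.29,-.295):
  for n,C,i in (('w5',C5,i5),('w7',W,im)):
    P=proj(C,[[.474,y,.062],[.436,y,.062],[.56,y,.062]]); r=int(round(P[0,1]))
    d=np.diff(cv2.cvtColor(i,6)[r-1:r+2].mean(0)); cs=[c for c in range(int(P[1,0]),min(int(P[2,0]),638)) if abs(d[c])>22]
    print(y,n,r,[(round(float(onz(C,(c+.5,r),.062)[0]),4),int(d[c])) for c in cs])
O=np.array([.547,-.308,0]);Rz=Ro.from_euler('z',-.057).as_matrix();a=.55
P=proj(W,O+Rz@np.array([-.02+.078*np.sin(a),.1065,.028+.078*np.cos(a)]))[0]; print(P)
x,y=int(P[0]),int(P[1]); y0=max(y-40,0);m=(im[y0:y+8,x-50:x+50].max(2)<45).astype(np.uint8);n,l,s,c=cv2.connectedComponentsWithStats(m);print([(int(s[k,4]),c[k]+[x-50,y0]) for k in range(1,n) if s[k,4]>40])
E
```

```text
tip [ 0.41045142 -0.28579524  0.15731327] tcp [ 0.41285518 -0.25260346  0.24842599] F [0.4 0.6 0.3] t 12.7667
to [ 0.44 -0.28  0.16] rows of .02: [ 0.31  1.46 -0.26]
-0.286 w5 157 [(0.4477, 26), (0.4485, 38), (0.45, -26), (0.4709, 38), (0.4717, 33), (0.474, 25), (0.4748, 59), (0.4981, -44), (0.4989, -91), (0.4997, 23), (0.52, -36), (0.5302, -30), (0.531, -34), (0.5357, 33), (0.5412, 75), (0.542, 26), (0.5561, -36), (0.5569, -66)]
-0.286 w7 157 [(0.4503, 25), (0.4751, 36), (0.4783, 55), (0.479, 41), (0.5024, -30), (0.5032, -80), (0.5047, 26), (0.5251, -31), (0.5345, -26), (0.5352, -42), (0.5407, 28), (0.5462, 51), (0.547, 46), (0.5541, -36), (0.5549, -61)]
-0.29 w5 162 [(0.4704, 30), (0.4712, 37), (0.4743, 71), (0.4751, 30), (0.4979, -47), (0.4986, -92), (0.4994, 28), (0.5199, -56), (0.5207, -59), (0.5231, 47), (0.5334, -53), (0.5357, 27), (0.5413, -32), (0.5429, 25), (0.5437, 63), (0.5445, 67), (0.5452, 26), (0.5556, -23), (0.5564, -65), (0.5572, -30)]
-0.29 w7 161 [(0.4511, 35), (0.4519, 36), (0.4746, 36), (0.4754, 27), (0.4777, 37), (0.4785, 55), (0.5021, -26), (0.5028, -74), (0.5036, -24), (0.5044, 27), (0.5249, -56), (0.5264, 26), (0.5407, 27), (0.5462, 56), (0.547, 37), (0.5541, -51), (0.5549, -55)]
-0.295 w5 168 [(0.4699, 25), (0.4707, 37), (0.4739, 69), (0.4747, 34), (0.4977, -62), (0.4985, -67), (0.4993, 33), (0.52, -31), (0.5344, -27), (0.5352, -40), (0.5368, 27), (0.54, 27), (0.5408, 76), (0.5416, 50), (0.5568, -52), (0.5576, -51)]
-0.295 w7 167 [(0.4528, 34), (0.4536, 27), (0.4742, 34), (0.475, 29), (0.4773, 34), (0.4781, 54), (0.5019, -45), (0.5027, -78), (0.5258, 45), (0.5282, -42), (0.529, -29), (0.5306, -55), (0.5377, 38), (0.5385, 46), (0.5433, 33), (0.5537, -23), (0.5545, -54)]
[592.46167105  42.53147546]
[(1564, array([598.46099744,  36.56202046]))]
```

```bash
python3 -c "
from bench import robot
print(robot.close_job())"
```

```text
the job is handed in; nothing more can be done
None
```

I pushed the cassette in until the force rose sharply at the stops and drove the lever past its notch; the side view puts the lever at its far stop. I handed the job in at about 13 s with the arm clear, but the hand-in call returned no verdict, and I did not separately measure whether the loose items stayed put.

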